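# Draw the displacement gauge out to the 80 mm mark and hold it for the reading

### The arm

A 6-joint arm with a two-finger parallel gripper is mounted at the origin on the work surface; the furniture and walls round the work are solid. World frame = base frame: x ahead of the robot, y to its left, z up, the work surface at z = 0. Lengths are in mm, angles in rad, forces in N, time in s.
With the tool pointing down it reaches from about 350 to 875 mm from the base axis. Payload 4.2 kg.
Tool frame: the origin (TCP) lies midway between the tips of the shut fingers; the grasp point (between the pads) lies 19 mm behind it (arm.tcp_to_grasp is the distance from the TCP to the grasp point, in mm); z points along the fingers, y is the line along which they close (so a half turn about z gives the same grasp; the last joint's range is limited). The gripper opens to 85 mm and grips with 20 to 120 N. Pads are 22 mm wide; open, the fingers measure 114 mm over their backs; the gripper's body (76 mm by 85 mm) begins 54 mm behind the grasp point. The pads swing forward as they close: fully open they stand 13 mm farther back than shut.
Start: joints at [1.592, 0.385, 0.008, 0, -1.194, -0.259], TCP at [147.197, 607.398, 231.312] pointing down, gripper open.
Joint ranges: [-3.14, 3.14], [-1.21, 2.06], [-1.07, 1.41], [-3.16, 2.05], [-2.99, -0.16], [-3.1, 3.1]. Speed limits (rad/s): [2.79, 2.79, 3.14, 3.14, 3.14, 3.14].

### API

Orientations are given as a unit quaternion [x, y, z, w].
In Python, from bench import arm, imaging, job, models gives the robot as it stands.
- The arm moves only by the tool arm_command, never from a script. Its argument "rows" is a list of rows, each an object with "grip": the opening, from 0 (shut) to 1 (fully open); "linear": the shift along the tool's x, y, z in mm, a list of three; "rot": the turn, a rotation vector about the tool's x, y, z in rad, a list of three. In form: [{"grip": grip, "linear": [tx, ty, tz], "rot": [rx, ry, rz]}, ...]. A call has 1 to 10 rows; each row is the pose to reach, as a shift and turn from the pose commanded when the call began, along the tool's axes at that moment; what a row does not reach only later rows make up. A row lasts 1/8 s, in which the tool goes at most 62.5 mm and 10.7 degrees, less where a joint would pass 70% of its speed; a pose out of reach is approached as far as the arm can. A call with a gripper value outside its range is refused whole. The fingers move at their own pace and stop on an object; the grip force is fixed at half the most. Time passes only in rows, so rows that repeat a pose let the fingers close. It gives the time, the measured TCP pose, the force, the opening and the grip force at its end, in the units of the state.
- arm.read_state(): the state, without advancing time (a new reading comes with each control period).
- imaging.get_image(name): name is "scene" or "top" or "wrist"; returns a dict with "frame" (480x640x3 uint8, red, green, blue), "fx", "fy", "cx", "cy" (pixels), "k1" (the pictures are not rectified: a ray, as slopes to the right and down, at radius r is drawn at 1 + k1 r^2 times it, then the intrinsics apply), "extrinsics" (4x4, takes a point from world to camera coordinates); the wrist camera has in their place "T_tool_cam" (4x4, takes a point from camera to tool coordinates, whose origin is the TCP and whose axes are the flange's). Camera axes: x right, y down, z forward; pixel columns grow to the right and rows downward; lengths in mm; the calibration is good to about 2 mm. A picture is of the moment at which its call begins: read the wrist's pose just before it. There is no depth.
- job.job_done(): hands the job in; it is judged then, once.
Trained networks look in a picture, given as the dict that the camera call returned (one of the last four; its "shot" number tells which), for a name from the list of things; names that differ only in an ending like _2 or _b are one class to them, and where a whole thing is asked for, a point or a joint stands for the part that bears it (a point fixed in the world has none). Each returns a list of dicts, best first, with "score" (0 to 1); they miss things now and then, are a little off and sometimes report something else, mostly with a low value. They report only what shows in the picture. A call takes as long as a camera call.
- models.spot_in(picture, query): "rect" ([left, top, right, bottom] in pixels, round what is visible of it).
- models.tip_of(picture, query): "pixel" ([column, row] in pixels: a listed point, or the origin of a listed thing).
The state is a dict: "clock": time; "joints": joint angles; "joint_vel": joint speeds; "joint_efforts": joint torques, N m; "position": TCP position; "ee_rot": TCP orientation; "contact_force": force on the tool from outside, world axes, zero at the start; "wrist_torque": the same for the moment, N m; "gripper_width": finger opening in mm; "grasp_force": force on a finger pad.
Only numpy, scipy, OpenCV 4.12 (cv2) and the standard library are available. Lean on these libraries where they do the work, as an engineer would, in place of code of your own. Each camera call takes 0.05 s, during which the arm holds its last target. There are 200 camera calls.

### The job

We are calibrating the displacement gauge. Lay the loose rule flat on the bench, its graduated edge flush along the base of the gauge on the pointer's side and its zero end up against the small lug there, and let go of it; then squeeze the gauge's lock button in, draw the arm out until its pointer stands at the 80 mm mark of the rule, and finish with the arm still held there against its return spring while the reading is taken. Leave the rule lying flush, and do not disturb the loose brown bottle and the small beaker.

Things in the scene. Friction and masses are not known exactly. Their poses are not given: they have to be found in the camera images.
- gauge: Displacement gauge, fixed to the bench. Origin on the bench below the arm's axis, x level with the lug's face. x: the way the arm draws out, z up. Grey base plate 265x84x8 mm: x -125 to 140, y -42 to 42 mm; its front edge (pointer side) is y = -42. A clamped steel tube (28 mm square, axis 50 mm up over y = 0) covers x < -8 mm; top of all 68 mm up.
- datum (a point): Inner corner between the gauge base's front edge and its zero lug, 5 mm above the bench; axes as gauge: x along the edge away from the lug, y from the edge back into the base. The lug is 8 mm high, sticks out 20 mm in front of the edge (y 0 to -20) and fills x -14 to 0; the rule's zero end butts on its face x = 0, the rule's graduated edge on the edge y = 0.
- head_grip (a point): Middle of the grey head of the gauge arm, 50 mm above the bench; moves with the arm, axes as gauge. Head 60x32x32 mm: x -40 to 20, y -16 to 16, from 34 to 66 mm above the bench (26 mm free space below it). The lock button stands on its +y face, finger ribs on its -y face. A thin probe tip goes on to x = 34; the pointer's bracket is on the -y face at x -38 to -30.
- pointer (a point): Tip of the steel pointer carried by the gauge arm, 10 mm above the bench and 1 mm behind the base's front edge (it does not overhang the rule's place: the rule can come down there from above). It is 34 mm behind head_grip along x. With the arm parked it stands at the lug's face, the zero of a rule rightly laid.
- gauge_arm (a joint): How far the telescoping arm is drawn out, m: 0 parked (as at the start), 0.100 fully out. A spring pulls it home with 3.5 to 5 N all the time, so it does not stay out by itself: let go, it runs home and locks again. Locked at 0 (yields about 1 mm) until the lock button is in.
- gauge_lock (a joint): Travel of the lock button, m: 0 out, 0.005 fully in (2 to 5 N); the arm is free from about 0.004. A steel key 26 mm long, 18 mm high, 6 mm proud of the head's +y face, centred at head_grip's x and height. Squeeze it with the head, a finger on the button and one on the ribs: 38 mm wide over both, 33 mm when pressed in.
- rule_grip (a point): Middle of the grey grip bar on the loose aluminium rule, 14 mm above its underside. Bar 40 mm along the rule (x), 14 mm wide (y), from 5 to 23 mm up. Rule 160x36x5 mm, 0.13-0.22 kg. x: from the zero end to the other end (dark hang hole), y: to the graduated edge, z up. From here the zero end is at x = -80, the other at 80, the graduated edge at y = 24, the plain one at y = -12 mm.
- rule_zero (a point): Zero corner of the rule (zero end and graduated edge), 5 mm above its underside; axes as rule_grip. Rightly laid it coincides with datum, axes parallel. Black lines every 5 mm along the graduated edge, to 150 mm: 5 mm long at odd fives, 9 mm at tens, 14 mm and thicker at 0, 50, 100, 150. The 80 mm mark is 80 mm along x from here, the third ten after the long 50 line.
- amber: Loose brown glass bottle with a white cap, 49 mm across, 96 mm high; origin at the centre of its underside. To be left alone.
- small_beaker: Loose glass beaker, 70 mm across, 100 mm high; origin at the centre of its underside. To be left alone.

How it is judged:
By the outcome, as a careful person would: the job done as asked, in the order asked, and still so for the second after the job is handed in, while the arm keeps its last pose, push and grip.
It also fails if it takes over 61 s, if anything falls off the work surface, if the arm or the gripper's body presses on something with over 40 N, if the wrist force passes 120 N, or if a joint passes its speed limit or range.

## Working session

There is one attempt and no reset: what is moved stays moved. The work goes in short steps, Python scripts to look and compute and a tool call to move; the robot and the scene stay as the last step left them, time stands still between calls to the robot, and variables do not carry over. Pictures are saved under pics/ and viewed, at most 12 in all, crops included, and the job is handed in when it is done.

Besides the shell and the picture viewer there is one more tool, called after "Emit:" as name(argument=value, ...) on one line, values as JSON. arm_command: Moves the arm, as the interface text tells. Its arguments: {"type":"object","properties":{"rows":{"type":"array"}},"required":["rows"]}

```bash
mkdir -p pics; ls
cat > h.py <<'E'
import numpy as np, cv2
from scipy.spatial.transform import Rotation as R
from bench import arm, imaging, job, models
def T_tool(s):
    T=np.eye(4); T[:3,:3]=R.from_quat(s["ee_rot"]).as_matrix(); T[:3,3]=s["position"]; return T
def shot(name):
    s=arm.read_state(); p=imaging.get_image(name)
    if "extrinsics" in p: p["Twc"]=np.linalg.inv(np.array(p["extrinsics"]))
    else: p["Twc"]=T_tool(s)@np.array(p["T_tool_cam"])
    return p
def save(p,n): cv2.imwrite(f"pics/{n}.png",p["frame"][:,:,::-1])
def KD(p): return np.array([[p["fx"],0,p["cx"]],[0,p["fy"],p["cy"]],[0,0,1.]]),np.array([p["k1"],0,0,0,0.])
def ray(p,px):
    K,D=KD(p); u=cv2.undistortPoints(np.array([[px]],float),K,D)[0,0]
    return p["Twc"][:3,3],p["Twc"][:3,:3]@np.array([u[0],u[1],1])
def at_z(p,px,z):
    o,d=ray(p,px); return o+d*(z-o[2])/d[2]
def proj(p,P):
    K,D=KD(p); T=np.linalg.inv(p["Twc"])
    return cv2.projectPoints(np.atleast_2d(np.array(P,float)),cv2.Rodrigues(T[:3,:3])[0],T[:3,3],K,D)[0][:,0]
E
python3 - <<'E'
from h import *
np.set_printoptions(precision=1,suppress=True)
s=arm.read_state(); print(s["position"],s["ee_rot"],s["contact_force"],s["gripper_width"])
Z=dict(datum=5,head_grip=50,pointer=10,rule_grip=14,rule_zero=5,gauge=0,amber=0,small_beaker=0)
for c in ["top","scene"]:
    p=shot(c); save(p,c+"0"); print(c,p["Twc"][:3,3])
    for q,z in Z.items():
        for r in models.tip_of(p,q)[:2]: print(q,np.array(r["pixel"]),round(r["score"],2),at_z(p,r["pixel"],z))
p=shot("wrist"); print(p["T_tool_cam"])
E
```

```text
pics
[147.1 606.9 230.2] [ 1.  -0.1 -0.   0. ] [ 0.1 -0.1  0.6] 85.50112669749639
top [376.1 187.1 898.8]
datum [245.7 176. ] 0.9 [643.2 326.3   5. ]
head_grip [269.5 182.4] 0.6 [616.5 274.   50. ]
pointer [248.3 174.7] 0.67 [644.3 320.4  10. ]
rule_grip [277.1 297.1] 0.66 [401.4 263.3  14. ]
rule_zero [320.  299.1] 0.92 [396.6 181.7   5. ]
gauge [266.  175.2] 0.6 [645.7 286.2   0. ]
amber [373.3 237. ] 0.77 [516.4  74.7   0. ]
scene [-211.1  520.6  467.2]
datum [217.2 260.9] 0.78 [627.6 324.1   5. ]
head_grip [242.  240.1] 0.72 [602.6 281.4  50. ]
pointer [216.7 256.5] 0.71 [635.4 322.4  10. ]
rule_grip [299.8 312.9] 0.65 [396.9 259.2  14. ]
rule_zero [348.7 308.2] 0.96 [387.8 179.1   5. ]
gauge [234.5 259.1] 0.59 [629.6 290.5   0. ]
amber [364.1 264.3] 0.92 [508.6  81.    0. ]
small_beaker [355.8 246.6] 0.94 [577.5  59.9   0. ]
[[  -0.    -1.    -0.3   70.2]
 [   1.    -0.    -0.     0.6]
 [   0.    -0.3    1.  -142.2]
 [   0.     0.     0.     1. ]]
```

View pics/top0.png

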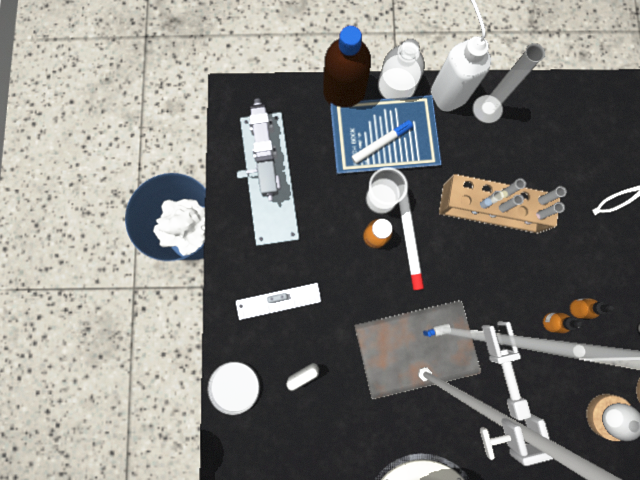

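View pics/scene0.png

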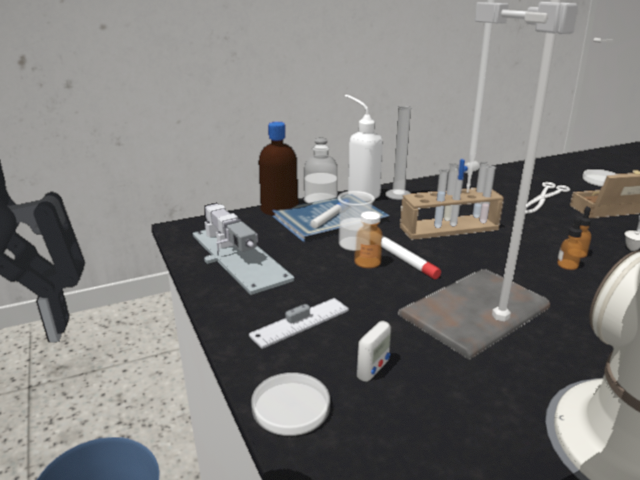

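The top view shows the gauge at left, base spanning (240,115) to (298,240) with the lug at (241,174). The arm draws out towards the bottom of the image, which is towards the robot. The rule lies at (237,305) to (320,290), zero end on the right, and its graduated edge is the lower one. The scene view agrees with this.

```bash
cat >> h.py <<'E'
def rel(pos,yaw_deg,s=None):
    """shift & turn (tool axes) from the measured pose to tool-down pose, tool x at yaw"""
    s=s or arm.read_state(); T=T_tool(s); a=np.radians(yaw_deg)
    G=np.array([[np.cos(a),np.sin(a),0],[np.sin(a),-np.cos(a),0],[0,0,-1]])
    lin=T[:3,:3].T@(np.array(pos)-T[:3,3]); rv=R.from_matrix(T[:3,:3].T@G).as_rotvec()
    print("linear",np.round(lin,1).tolist(),"rot",np.round(rv,4).tolist())
def pose():
    s=arm.read_state(); T=T_tool(s); print("t",s["clock"],"pos",np.round(T[:3,3],1),"yaw",np.degrees(np.arctan2(T[1,0],T[0,0])).round(2),"zaxis",T[:3,2].round(4),"j6",s["joints"][5].round(3) if hasattr(s["joints"][5],'round') else s["joints"][5],"F",np.round(s["contact_force"],1),"w",round(s["gripper_width"],1),"g",round(s["grasp_force"],1))
E
python3 - <<'E'
from h import *
pose(); rel((399,261,180),-80)
E
```

```text
t 0.95 pos [147.2 607.4 231.3] yaw -13.62 zaxis [-0.e+00  1.e-04 -1.e+00] j6 -0.259 F [-0.5 -0.8 -0.1] w 85.2 g 0.0
linear [326.3, 277.4, 51.3] rot [-0.0001, 0.0001, 1.1585]
```

Emit:
arm_command(rows=[{"grip": 1,"linear": [45,38,5],"rot": [0,0,0.16]},{"grip": 1,"linear": [90,76,12],"rot": [0,0,0.32]},{"grip": 1,"linear": [135,114,20],"rot": [0,0,0.48]},{"grip": 1,"linear": [180,152,28],"rot": [0,0,0.64]},{"grip": 1,"linear": [225,190,35],"rot": [0,0,0.8]},{"grip": 1,"linear": [270,228,42],"rot": [0,0,0.96]},{"grip": 1,"linear": [315,266,50],"rot": [0,0,1.1]},{"grip": 1,"linear": [326,277,51],"rot": [0,0,1.158]},{"grip": 1,"linear": [326,277,51],"rot": [0,0,1.158]},{"grip": 1,"linear": [326,277,51],"rot": [0,0,1.158]}])

```text
clock: 2.2
position: [398.6, 262.4, 180.7]
ee_rot: [0.767, -0.642, -0.0, -0.001]
contact_force: [-0.7, -0.3, -0.4]
gripper_width: 85.0
grasp_force: 0.0
```

Run:
```python
from h import *
np.set_printoptions(precision=1,suppress=True)
pose()
p=shot("wrist"); save(p,"w1")
for q,z in dict(rule_grip=14,rule_zero=5).items():
    for r in models.tip_of(p,q)[:2]: print(q,np.array(r["pixel"]),round(r["score"],2),at_z(p,r["pixel"],z))
```

```text
t 2.2 pos [398.6 262.4 180.7] yaw -79.87 zaxis [ 0.  0. -1.] j6 -0.747 F [-0.7 -0.3 -0.4] w 85.0 g 0.0
rule_grip [316.2 221.6] 0.77 [401.6 261.6  14. ]
rule_zero [343.3 133.4] 0.79 [391.8 183.1   5. ]
```

View pics/w1.png

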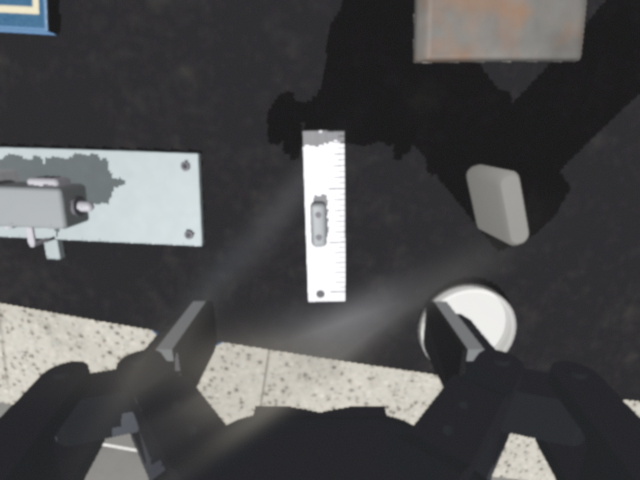

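The wrist view shows the rule between (303,131) at the zero end and (346,302), graduated edge on the right. The grip bar is at (318,222), and the front end of the gauge base is at left with corners (200,153) and (203,246).

```bash
cat >> h.py <<'E'
def fit_rule(p,c0,z=5):
    """rule outline -> (rect centre, size, long-axis yaw) on plane z; c0 = pixel on the rule"""
    f=cv2.cvtColor(p["frame"],cv2.COLOR_RGB2GRAY); m=(f>110).astype(np.uint8)
    m=cv2.morphologyEx(m,cv2.MORPH_CLOSE,np.ones((5,5)))
    n,l,st,ce=cv2.connectedComponentsWithStats(m); i=l[int(c0[1]),int(c0[0])]
    c=max(cv2.findContours((l==i).astype(np.uint8),0,1)[0],key=cv2.contourArea)[:,0].astype(float)
    w=np.array([at_z(p,q,z)[:2] for q in c]).astype(np.float32)
    (x,y),(a,b),an=cv2.minAreaRect(w)
    if a<b: a,b,an=b,a,an+90
    return np.array([x,y]),(a,b),an
E
python3 - <<'E'
from h import *
np.set_printoptions(precision=1,suppress=True)
p=shot("wrist")
print(fit_rule(p,(318,270)))
f=cv2.cvtColor(p["frame"],cv2.COLOR_RGB2GRAY).astype(int)
print("bar row", f[222,298:352])
# gauge: front edge of base top (z=8) by max vertical gradient
pts=[]
for c in range(90,190,10):
    g=cv2.GaussianBlur(p["frame"][:,:,1].astype(np.float32),(3,3),0)[225:265,c]; r=225+np.argmin(np.diff(g))+.5
    pts.append(at_z(p,(c,r),8)[:2]); 
pts=np.array(pts); d=np.linalg.svd(pts-pts.mean(0))[2][0]; print("edge",pts[0],pts[-1],"yaw",np.degrees(np.arctan2(d[1],d[0])))
for q,z in dict(datum=5,head_grip=50,pointer=10).items():
    for r in models.tip_of(p,q)[:1]: print(q,np.array(r["pixel"]),round(r["score"],2),at_z(p,r["pixel"],z))
E
```

```text
(array([393.7, 262.3]), (161.21189880371094, 37.90623474121094), 101.35023593902588)
bar row [ 51  51  49  49  49  70 142 214 253 255 255 255 218 182 181 194 204 208
 207 205 203 200 196 191 182 170 153 136 153 210 251 255 255 255 255 255
 255 255 255 254 253 253 252 252 251 238 190 107  58  50  49  49  47  47]
edge [607.9 317.9] [522.2 307.6] yaw -172.87688286040367
datum [ 55.5 238.6] 0.63 [644.  323.3   5. ]
head_grip [ 53.5 202.2] 0.75 [611.7 274.3  50. ]
pointer [ 56.3 243.8] 0.59 [639.7 326.3  10. ]
```

Run:
```python
from h import *
pose(); rel((400,263,10),-78.65)
```

```text
t 2.55 pos [398.5 261.9 180.3] yaw -79.91 zaxis [ 0.e+00  1.e-04 -1.e+00] j6 -0.747 F [ 0.5  1.  -0.1] w 85.5 g 0.0
linear [-0.8, -1.6, 170.3] rot [-0.0001, 0.0001, -0.0219]
```

Emit:
arm_command(rows=[{"grip": 0.6,"linear": [-0.5,-1.5,50],"rot": [0,0,-0.022]},{"grip": 0.6,"linear": [-0.5,-1.5,100],"rot": [0,0,-0.022]},{"grip": 0.6,"linear": [-0.5,-1.5,140],"rot": [0,0,-0.022]},{"grip": 0.6,"linear": [-0.5,-1.5,160],"rot": [0,0,-0.022]},{"grip": 0.6,"linear": [-0.5,-1.5,170],"rot": [0,0,-0.022]},{"grip": 0.0,"linear": [-0.5,-1.5,170],"rot": [0,0,-0.022]},{"grip": 0.0,"linear": [-0.5,-1.5,170],"rot": [0,0,-0.022]},{"grip": 0.0,"linear": [-0.5,-1.5,170],"rot": [0,0,-0.022]},{"grip": 0.0,"linear": [-0.5,-1.5,170],"rot": [0,0,-0.022]},{"grip": 0.0,"linear": [-0.5,-1.5,170],"rot": [0,0,-0.022]}])

```text
clock: 3.8
position: [400.7, 262.9, 11.5]
ee_rot: [0.773, -0.634, 0.0, -0.001]
contact_force: [-1.4, 0.6, 6.3]
gripper_width: 11.9
grasp_force: 61.1
```

Run:
```python
from h import *
pose()
```

```text
t 3.8 pos [400.7 262.9  11.5] yaw -78.69 zaxis [ 0.0017  0.0018 -1.    ] j6 -0.724 F [-1.4  0.6  6.3] w 11.9 g 61.1
```

Run:
```python
from h import *
rel((565,375,110),8)
```

```text
linear [-77.9, -183.3, -98.1] rot [-0.0027, -0.0003, -1.513]
```

Emit:
arm_command(rows=[{"grip": 0,"linear": [0,0,-30],"rot": [0,0,0]},{"grip": 0,"linear": [0,0,-70],"rot": [0,0,0]},{"grip": 0,"linear": [0,0,-110],"rot": [0,0,-0.1]},{"grip": 0,"linear": [-8,-15,-120],"rot": [0,0,-0.25]},{"grip": 0,"linear": [-15,-40,-120],"rot": [0,0,-0.4]},{"grip": 0,"linear": [-25,-65,-120],"rot": [0,0,-0.56]},{"grip": 0,"linear": [-35,-90,-120],"rot": [0,0,-0.72]},{"grip": 0,"linear": [-45,-115,-120],"rot": [0,0,-0.88]},{"grip": 0,"linear": [-55,-140,-115],"rot": [0,0,-1.04]},{"grip": 0,"linear": [-65,-160,-110],"rot": [0,0,-1.2]}])

```text
clock: 5.05
position: [544.6, 357.2, 119.4]
ee_rot: [0.996, -0.085, -0.001, 0.0]
contact_force: [-0.3, -0.1, -2.3]
gripper_width: 12.0
grasp_force: 60.1
```

Run:
```python
from h import *
pose();rel((565,375,110),8)
```

```text
t 5.05 pos [544.6 357.2 119.4] yaw -9.7 zaxis [-1.3e-03 -5.0e-04 -1.0e+00] j6 0.574 F [-0.3 -0.1 -2.3] w 12.0 g 60.1
linear [17.1, -20.9, 9.3] rot [0.0005, 0.0013, -0.3089]
```

Emit:
arm_command(rows=[{"grip": 0,"linear": [10,-10,5],"rot": [0,0,-0.16]},{"grip": 0,"linear": [17,-21,9],"rot": [0,0,-0.308]},{"grip": 0,"linear": [17,-21,9],"rot": [0,0,-0.308]},{"grip": 0,"linear": [17,-21,9],"rot": [0,0,-0.308]}])

```text
clock: 5.55
position: [564.1, 374.4, 111.0]
ee_rot: [0.998, 0.066, -0.001, 0.0]
contact_force: [0.0, 0.1, -1.8]
gripper_width: 12.3
grasp_force: 60.1
```

Run:
```python
from h import *
np.set_printoptions(precision=1,suppress=True)
pose()
p=shot("wrist"); save(p,"w2")
for q,z in dict(datum=5,head_grip=50,pointer=10,rule_grip=112,rule_zero=103).items():
    for r in models.tip_of(p,q)[:1]: print(q,np.array(r["pixel"]),round(r["score"],2),at_z(p,r["pixel"],z))
```

```text
t 5.55 pos [564.1 374.4 111. ] yaw 7.55 zaxis [-0. -0. -1.] j6 0.879 F [ 0.   0.1 -1.8] w 12.3 g 60.1
datum [408.1 141.4] 0.81 [641.3 323.9   5. ]
head_grip [497.1 203.8] 0.95 [612.7 275.8  50. ]
pointer [415.3 143.9] 0.57 [640.2 320.   10. ]
rule_grip [316.5 311.9] 0.59 [561.8 375.2 112. ]
rule_zero [378.2 118.5] 0.92 [645.4 361.  103. ]
```

View pics/w2.png

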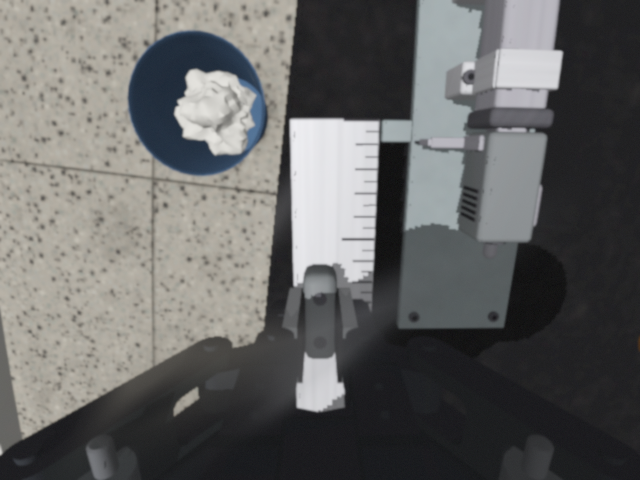

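The view shows the held rule's zero end at row 120, columns 291–380, with the graduated edge on the right. The lug is at (382–412, 121–141), the base front edge at columns 413 to 398, and the pointer tip at (416,142).

```bash
cat >> h.py <<'E'
def line(P):
    P=np.array(P); keep=np.ones(len(P),bool)
    for _ in range(4):
        m=P[keep].mean(0); d=np.linalg.svd(P[keep]-m)[2][0]
        r=(P-m)@np.array([-d[1],d[0]]); keep=np.abs(r)<max(0.6,1.5*np.std(r[keep]))
    return m,d,np.std(r[keep]),keep.sum()
def edge(p,rows,cols,sign,z,vert=True):
    """fit a world line on plane z to the strongest gradient (sign) in a pixel window; vert: edge is near vertical in image"""
    g=cv2.GaussianBlur(cv2.cvtColor(p["frame"],cv2.COLOR_RGB2GRAY).astype(np.float32),(3,3),0)
    w=g[rows[0]:rows[1],cols[0]:cols[1]]; w=w if vert else w.T
    P=[]
    for i,l in enumerate(w):
        d=sign*np.diff(l); k=int(np.argmax(d))
        if d[k]<12 or k in(0,len(d)-1): continue
        a,b,c=d[k-1:k+2]; k=k+.5+(a-c)/(2*(a-2*b+c)) if a-2*b+c else k+.5
        P.append((cols[0]+k,rows[0]+i) if vert else (cols[0]+i,rows[0]+k))
    return line([at_z(p,q,z)[:2] for q in P])
def meet(l1,l2):
    t=np.linalg.solve(np.c_[l1[1],-l2[1]],l2[0]-l1[0]); return l1[0]+t[0]*l1[1]
def yaw(l): return np.degrees(np.arctan2(l[1][1],l[1][0]))%180
E
python3 - <<'E'
from h import *
np.set_printoptions(precision=2,suppress=True)
p=shot("wrist"); np.savez("w2.npz",**{k:v for k,v in p.items()})
zr=104.5
be=edge(p,(155,300),(392,414),1,8); be2=edge(p,(10,110),(402,420),1,8)
lf=edge(p,(134,150),(387,402),-1,8,False)
rg=edge(p,(128,290),(364,388),-1,zr); rp=edge(p,(128,270),(284,302),1,zr); rz=edge(p,(112,128),(298,370),1,zr,False)
for n,l in dict(be=be,be2=be2,lf=lf,rg=rg,rp=rp,rz=rz).items(): print(n,l[0],yaw(l),l[2],l[3])
print("datum",meet(be,lf),"zero",meet(rg,rz),"width",abs((rp[0]-rg[0])@np.array([-rg[1][1],rg[1][0]])))
E
```

```text
be [591.95 317.35] 6.645406567130209 0.23711460239060148 116
be2 [687.38 329.21] 7.437647674887131 0.19679372774424225 83
lf [639.81 334.4 ] 94.84041944576074 0.06600011427528861 15
rg [609.57 356.34] 7.727333071128896 0.07768616224668248 159
rp [608.65 392.82] 7.660797879489138 0.05644092822455269 142
rz [643.44 379.51] 95.18743850583387 0.22695293209185158 72
datum [640.77 323.03] zero [645.1  361.16] width 36.27114010523877
```

Run:
```python
from h import *
pose(); rel((554.3,341.4,15),6.95)
```

```text
t 5.9 pos [564.6 374.9 111.6] yaw 7.67 zaxis [ 2.e-04  3.e-04 -1.e+00] j6 0.881 F [-0.8  0.3 -1.8] w 12.3 g 60.1
linear [-14.7, 31.8, 96.6] rot [-0.0002, -0.0003, 0.0125]
```

Emit:
arm_command(rows=[{"grip": 0,"linear": [-14,15,0],"rot": [0,0,0.0105]},{"grip": 0,"linear": [-14,31.4,10],"rot": [0,0,0.0105]},{"grip": 0,"linear": [-14,31.4,40],"rot": [0,0,0.0105]},{"grip": 0,"linear": [-14,31.4,70],"rot": [0,0,0.0105]},{"grip": 0,"linear": [-14,31.4,90],"rot": [0,0,0.0105]},{"grip": 0,"linear": [-14,31.4,96],"rot": [0,0,0.0105]},{"grip": 0,"linear": [-14,31.4,96],"rot": [0,0,0.0105]},{"grip": 0,"linear": [-14,31.4,96],"rot": [0,0,0.0105]}])

```text
clock: 6.9
position: [555.8, 342.4, 16.4]
ee_rot: [0.998, 0.062, 0.001, -0.001]
contact_force: [-0.8, 0.3, -2.1]
gripper_width: 12.4
grasp_force: 60.0
```

Run:
```python
from h import *
pose(); p=shot("wrist"); save(p,"w3")
```

```text
t 6.9 pos [555.8 342.4  16.4] yaw 7.1 zaxis [ 0.0017  0.0014 -1.    ] j6 0.895 F [-0.8  0.3 -2.1] w 12.4 g 60.0
```

View pics/w3.png

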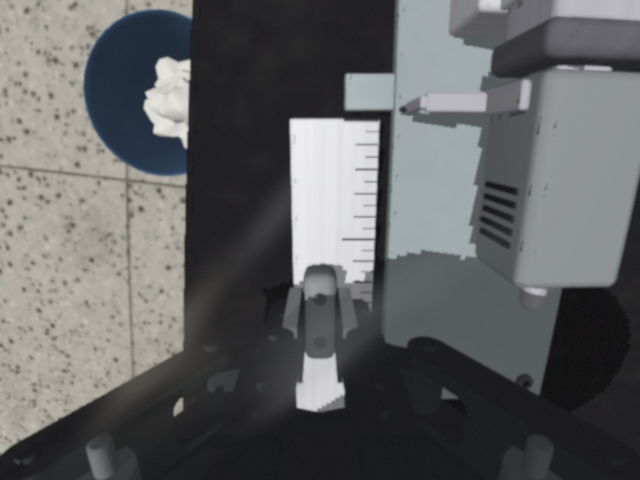

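The held rule sits just short of its place. There are about 4 mm gaps to the lug (rows 110 to 120) and to the base edge (columns 380 to 389).

Run:
```python
from h import *
np.set_printoptions(precision=2,suppress=True)
p=shot("wrist"); zr=9.7
be=edge(p,(125,245),(383,397),1,8); lf=edge(p,(104,116),(349,388),-1,8,False)
rg=edge(p,(128,250),(364,385),-1,zr); rp=edge(p,(128,270),(284,302),1,zr); rz=edge(p,(114,128),(298,370),1,zr,False)
for n,l in dict(be=be,lf=lf,rg=rg,rp=rp,rz=rz).items(): print(n,l[0],yaw(l),l[2],l[3])
T=T_tool(arm.read_state())[:3,:3]
print("datum",meet(be,lf),"zero",meet(rg,rz),"toolshift",T.T@np.r_[meet(be,lf)-meet(rg,rz),0],"width",abs((rp[0]-rg[0])@np.array([-rg[1][1],rg[1][0]])))
```

```text
be [611.08 318.79] 7.434999166619519 0.09320802746182054 120
lf [639.86 333.  ] 97.59134984015026 0.01885171922434713 39
rg [608.85 324.56] 7.057267608588404 0.0533837335600212 122
rp [600.04 359.96] 7.065983187502667 0.05744235021458606 142
rz [634.57 346.34] 94.36130390056448 0.2496416451542148 72
datum [641.23 322.72] zero [635.97 327.92] toolshift [4.57 5.81 0.  ] width 36.21463256697054
```

Emit:
arm_command(rows=[{"grip": 0,"linear": [0,0,2],"rot": [0,0,-0.007]},{"grip": 0,"linear": [0,0,4.5],"rot": [0,0,-0.007]},{"grip": 0,"linear": [0,3,4.5],"rot": [0,0,-0.007]},{"grip": 0,"linear": [2,5,4.5],"rot": [0,0,-0.007]},{"grip": 0,"linear": [3.5,5,4.5],"rot": [0,0,-0.007]},{"grip": 0,"linear": [3.5,5,4.5],"rot": [0,0,-0.007]}])

```text
clock: 7.75
position: [558.9, 337.4, 11.5]
ee_rot: [0.998, 0.065, -0.0, 0.0]
contact_force: [-4.5, 0.5, 5.8]
gripper_width: 12.3
grasp_force: 61.0
```

```bash
cat > m.py <<'E'
from h import *
import sys
np.set_printoptions(precision=2,suppress=True)
zr=float(sys.argv[1]); pose(); p=shot("wrist"); save(p,sys.argv[2])
be=edge(p,(125,245),(378,393),1,8); lf=edge(p,(104,124),(349,372),-1,8,False)
rg=edge(p,(128,250),(364,385),-1,zr); rz=edge(p,(114,128),(298,340),1,zr,False)
for n,l in dict(be=be,lf=lf,rg=rg,rz=rz).items(): print(n,l[0],yaw(l),l[2],l[3])
T=T_tool(arm.read_state())[:3,:3]
print("toolshift",T.T@np.r_[meet(be,lf)-meet(rg,rz),0])
E
python3 m.py 5 w4
```

```text
t 7.75 pos [558.9 337.4  11.5] yaw 7.49 zaxis [-0. -0. -1.] j6 0.911 F [-4.5  0.5  5.8] w 12.3 g 61.0
be [620.11 319.97] 7.610992406024593 0.08937926316402958 91
lf [640.05 331.86] 97.62081097045923 0.007004075710242413 23
rg [612.11 320.11] 7.41268997007154 0.04362680832102342 122
rz [637.17 347.79] 96.98815873490089 0.0448442618444723 42
toolshift [ 1.02  1.09 -0.  ]
```

Emit:
arm_command(rows=[{"grip": 0,"linear": [0,1,0],"rot": [0,0,0]},{"grip": 0,"linear": [0,2,0],"rot": [0,0,0]},{"grip": 0,"linear": [0,2,0],"rot": [0,0,0]}])

```text
clock: 8.18
position: [560.0, 336.3, 11.5]
ee_rot: [0.998, 0.065, 0.001, -0.001]
contact_force: [-3.2, 2.9, 5.8]
gripper_width: 12.0
grasp_force: 61.0
```

```bash
python3 m.py 5 w5
```

```text
t 8.175 pos [560.  336.3  11.5] yaw 7.5 zaxis [ 0.  0. -1.] j6 0.914 F [-3.2  2.9  5.8] w 12.0 g 61.0
be [627.77 320.34] 7.445213063604058 0.04275463703974973 35
lf [640.49 330.66] 97.34109610540216 0.006379535958680699 23
rg [613.3  319.24] 7.364854913392179 0.05860283388406842 120
rz [638.1 346.7] 95.28346759438206 0.1718514478160405 42
toolshift [1.18 0.74 0.  ]
```

Emit:
arm_command(rows=[{"grip": 0,"linear": [0,0.7,0],"rot": [0,0,0]},{"grip": 0,"linear": [0,1.5,0],"rot": [0,0,0]},{"grip": 0,"linear": [0,1.5,0],"rot": [0,0,0]}])

```text
clock: 8.6
position: [560.0, 336.2, 11.5]
ee_rot: [0.998, 0.066, 0.001, -0.002]
contact_force: [-5.0, 5.6, 4.2]
gripper_width: 12.2
grasp_force: 60.9
```

Emit:
arm_command(rows=[{"grip": 0,"linear": [1,0,0],"rot": [0,0,0]},{"grip": 0,"linear": [2,0,0],"rot": [0,0,0]},{"grip": 0,"linear": [2,0,0],"rot": [0,0,0]}])

```text
clock: 8.98
position: [560.1, 336.2, 11.5]
ee_rot: [0.998, 0.065, -0.001, -0.001]
contact_force: [-9.9, 8.1, 8.1]
gripper_width: 12.2
grasp_force: 61.4
```

```bash
python3 m.py 5 w6; python3 -c "
import cv2;a=cv2.imread('pics/w6.png');cv2.imwrite('pics/w6c.png',cv2.resize(a[80:330,270:470],None,fx=3,fy=2.4,interpolation=2))"
```

```text
t 8.975 pos [560.1 336.2  11.5] yaw 7.5 zaxis [-0.  0. -1.] j6 0.917 F [-9.9  8.1  8.1] w 12.2 g 61.4
be [626.32 320.17] 7.808494148421374 0.021230215532023644 5
lf [640.48 330.55] 97.26619965223247 0.005824426603373822 23
rg [613.61 319.21] 7.343749069972915 0.05635007968536195 120
rz [638.11 346.58] 95.03948648880525 0.17910781983249036 42
toolshift [ 1.25  0.55 -0.  ]
```

View pics/w6c.png

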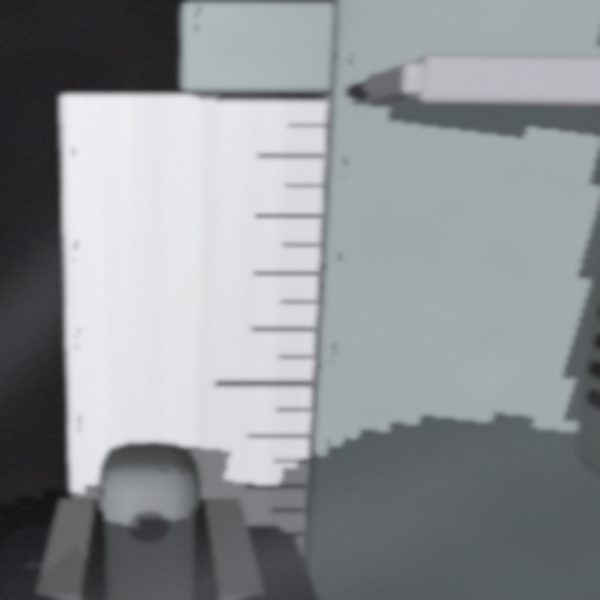

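The crop shows the zero end butted on the lug and the graduated edge flush with the base. There are contact forces on both faces, so I'm releasing the rule.

Emit:
arm_command(rows=[{"grip": 0.2,"linear": [0,0,0],"rot": [0,0,0]},{"grip": 0.45,"linear": [-0.5,-1,0],"rot": [0,0,0]},{"grip": 0.45,"linear": [-0.5,-1,0],"rot": [0,0,0]},{"grip": 0.45,"linear": [-0.5,-1,0],"rot": [0,0,0]},{"grip": 0.45,"linear": [-0.5,-1,-10],"rot": [0,0,0]},{"grip": 0.45,"linear": [-0.5,-1,-30],"rot": [0,0,0]},{"grip": 0.45,"linear": [-0.5,-1,-70],"rot": [0,0,0]},{"grip": 0.45,"linear": [0,-1,-110],"rot": [0,0,0]},{"grip": 0.6,"linear": [0,-1,-110],"rot": [0,0,0]},{"grip": 0.6,"linear": [0,-1,-110],"rot": [0,0,0]}])

```text
clock: 10.28
position: [561.1, 335.0, 121.1]
ee_rot: [0.998, 0.065, -0.0, -0.0]
contact_force: [0.5, -0.2, -1.1]
gripper_width: 50.8
grasp_force: 0.0
```

Run:
```python
from h import *
np.set_printoptions(precision=2,suppress=True)
pose(); p=shot("wrist"); save(p,"w7")
for q,z in dict(datum=5,head_grip=50,pointer=10,rule_grip=14,rule_zero=5).items():
    for r in models.tip_of(p,q)[:1]: print(q,np.array(r["pixel"]),round(r["score"],2),at_z(p,r["pixel"],z))
```

```text
t 10.275 pos [561.1 335.  121.1] yaw 7.47 zaxis [-0.  0. -1.] j6 0.916 F [ 0.5 -0.2 -1.1] w 50.8 g 0.0
datum [353.4 127.7] 0.7 [642.66 321.71   5.  ]
head_grip [430.5 186.5] 0.76 [613.36 274.36  50.  ]
pointer [355.5 132.2] 0.9 [639.69 320.26  10.  ]
rule_grip [313.9 243.3] 0.93 [558.65 338.67  14.  ]
rule_zero [354.2 132. ] 0.8 [639.89 320.72   5.  ]
```

View pics/w7.png

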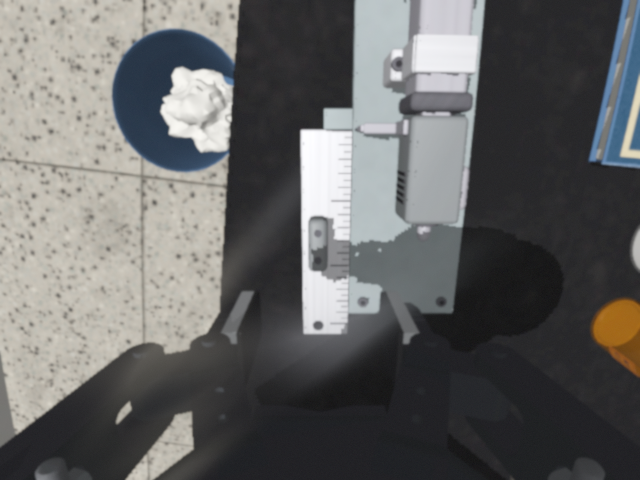

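The rule lies flush, with its zero end at the lug (row 130) and its edge along column 350. The pointer is at the zero and the head is centred near (432,170). Next I go to the head.

Run:
```python
from h import *
pose(); rel((613,275,30),7.5)
```

```text
t 10.575 pos [561.1 334.9 119.8] yaw 7.49 zaxis [-0.0013 -0.0013 -1.    ] j6 0.916 F [-0.   0.5  0.3] w 51.0 g 0.0
linear [43.7, 66.1, 89.8] rot [0.0011, 0.0015, -0.0002]
```

Emit:
arm_command(rows=[{"grip": 0.8,"linear": [20,33,0],"rot": [0,0,0]},{"grip": 0.8,"linear": [44,66,0],"rot": [0,0,0]},{"grip": 0.8,"linear": [44,66,10],"rot": [0,0,0]},{"grip": 0.8,"linear": [44,66,10],"rot": [0,0,0]}])

```text
clock: 11.08
position: [612.7, 275.0, 109.0]
ee_rot: [0.998, 0.065, -0.002, 0.001]
contact_force: [-0.4, 1.1, -0.9]
gripper_width: 68.4
grasp_force: 0.0
```

Run:
```python
from h import *
np.set_printoptions(precision=2,suppress=True)
pose(); p=shot("wrist"); save(p,"w8")
for q,z in dict(head_grip=50,datum=5).items():
    for r in models.tip_of(p,q)[:1]: print(q,np.array(r["pixel"]),round(r["score"],2),at_z(p,r["pixel"],z))
```

```text
t 11.075 pos [612.7 275.  109. ] yaw 7.45 zaxis [-0. -0. -1.] j6 1.039 F [-0.4  1.1 -0.9] w 68.4 g 0.0
head_grip [319.  256.3] 0.78 [616.3  275.53  50.  ]
datum [255.2 191.2] 0.64 [642.93 323.66   5.  ]
```

View pics/w8.png

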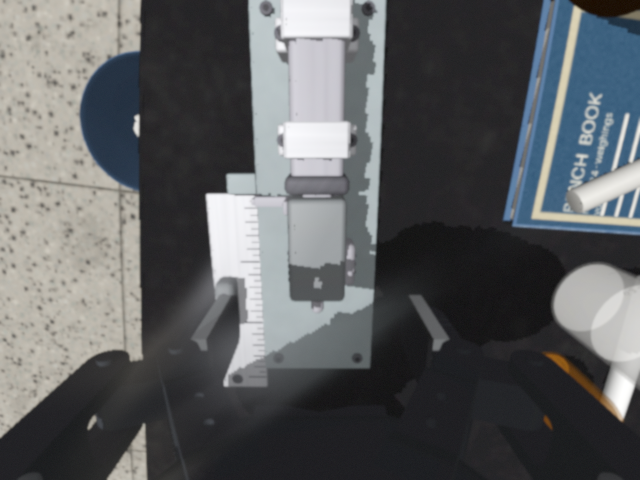

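The head's top face spans columns 289–345 and rows 198–300, with the button on the right at (350,259). The fingers straddle it.

Run:
```python
from h import *
np.set_printoptions(precision=2,suppress=True)
p=shot("wrist"); C=[at_z(p,q,66) for q in [(289,198),(345,198),(345,300),(288,300)]]
c=np.mean(C,0); u=np.array([-.9914,-.1305,0]); print(C,c, "head_grip",c+10*u)
print(at_z(p,(351,259),50))
```

```text
[array([651.68, 297.5 ,  66.  ]), array([655.55, 268.12,  66.  ]), array([597.29, 259.24,  66.  ]), array([592.99, 291.77,  66.  ])] [624.38 279.16  66.  ] head_grip [614.46 277.85  66.  ]
[617.18 257.51  50.  ]
```

Emit:
arm_command(rows=[{"grip": 0.8,"linear": [1.5,-0.6,40],"rot": [0,0,0]},{"grip": 0.8,"linear": [1.5,-0.6,70],"rot": [0,0,0]},{"grip": 0.8,"linear": [1.5,-0.6,79],"rot": [0,0,0]},{"grip": 0.8,"linear": [1.5,-0.6,79],"rot": [0,0,0]},{"grip": 0.0,"linear": [1.5,-0.6,79],"rot": [0,0,0]},{"grip": 0.0,"linear": [1.5,-0.6,79],"rot": [0,0,0]},{"grip": 0.0,"linear": [1.5,-0.6,79],"rot": [0,0,0]},{"grip": 0.0,"linear": [1.5,-0.6,79],"rot": [0,0,0]},{"grip": 0.0,"linear": [1.5,-0.6,79],"rot": [0,0,0]}])

```text
clock: 12.4
position: [615.8, 277.0, 34.0]
ee_rot: [0.998, 0.065, 0.001, -0.001]
contact_force: [-2.1, 0.7, 5.7]
gripper_width: 31.4
grasp_force: 62.0
```

Run:
```python
from h import *
pose(); p=shot("wrist"); save(p,"w9"); pose()
```

```text
t 12.4 pos [615.8 277.   34. ] yaw 7.5 zaxis [ 0.0023  0.0013 -1.    ] j6 1.039 F [-2.1  0.7  5.7] w 31.4 g 62.0
t 12.45 pos [615.8 277.   34. ] yaw 7.5 zaxis [ 0.0023  0.0013 -1.    ] j6 1.039 F [-1.8  0.7  6.3] w 31.3 g 62.0
```

Emit:
arm_command(rows=[{"grip": 0,"linear": [-5,0,-3],"rot": [0,0,0]},{"grip": 0,"linear": [-15,0,-3],"rot": [0,0,0]},{"grip": 0,"linear": [-30,0,-3],"rot": [0,0,0]},{"grip": 0,"linear": [-45,0,-3],"rot": [0,0,0]},{"grip": 0,"linear": [-60,0,-3],"rot": [0,0,0]},{"grip": 0,"linear": [-72,0,-3],"rot": [0,0,0]},{"grip": 0,"linear": [-78,0,-3],"rot": [0,0,0]},{"grip": 0,"linear": [-80,0,-3],"rot": [0,0,0]},{"grip": 0,"linear": [-80,0,-3],"rot": [0,0,0]}])

```text
clock: 13.58
position: [536.0, 266.6, 34.0]
ee_rot: [0.998, 0.065, 0.001, -0.001]
contact_force: [3.6, 3.2, -9.0]
gripper_width: 31.4
grasp_force: 60.8
```

Run:
```python
from h import *
np.set_printoptions(precision=2,suppress=True)
pose(); p=shot("wrist"); save(p,"w10")
P=arm.read_state()["position"]; u=np.array([-.9914,-.1305]); print("drawn",(np.array(P[:2])-[615.8,277.0])@u)
for q,z in dict(pointer=10,datum=5,rule_zero=5).items():
    for r in models.tip_of(p,q)[:1]: print(q,np.array(r["pixel"]),round(r["score"],2),at_z(p,r["pixel"],z))
a=p["frame"][150:350,150:350,::-1]; cv2.imwrite("pics/w10c.png",cv2.resize(a,(800,600),interpolation=2) if 0 else cv2.resize(a,(600,600),interpolation=2))
```

```text
t 13.575 pos [536.  266.6  34. ] yaw 7.48 zaxis [ 0.  0. -1.] j6 0.97 F [ 3.6  3.2 -9. ] w 31.4 g 60.8
drawn 80.40691065790617
pointer [238.1 227.3] 0.81 [560.72 309.23  10.  ]
datum [224.4  45.1] 0.8 [641.06 322.33   5.  ]
rule_zero [223.5  46.3] 0.92 [640.53 322.69   5.  ]
```

View pics/w10.png

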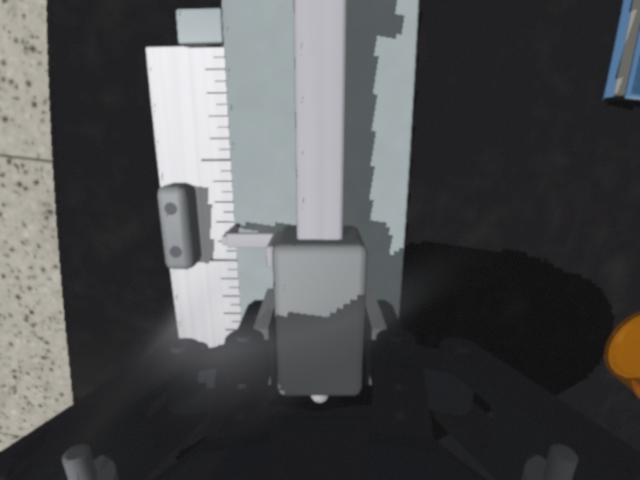

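The arm is out with the pointer tip near (224,232), between the 50 line (row 159) and the 100 line (row 261). I zoom in to read it.

Run:
```python
import cv2
a=cv2.imread("pics/w10.png")[140:270,180:290]; cv2.imwrite("pics/z10.png",cv2.resize(a,None,fx=4.6,fy=4.6,interpolation=2))
```

```text
(no output)
```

View pics/z10.png

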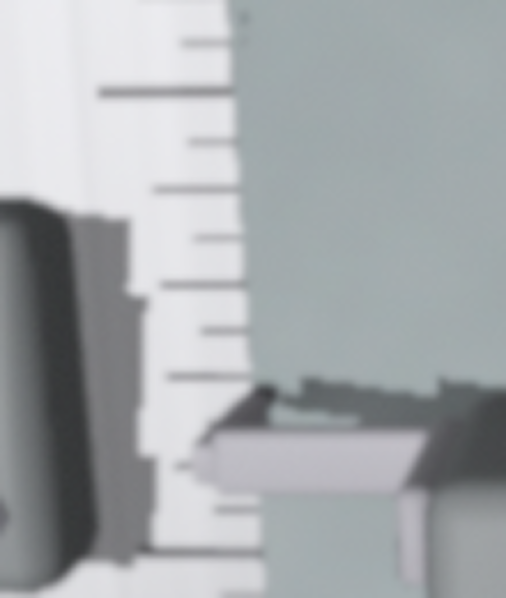

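Run:
```python
from h import *
np.set_printoptions(precision=2,suppress=True)
p=shot("wrist"); s=4.6; f=lambda q:(180+(q[0]+.5)/s-.5,140+(q[1]+.5)/s-.5)
u=np.array([-.9914,-.1305])
M={50:(232,92),55:(236,142),60:(238,189),65:(242,238),70:(244,285),75:(248,331),80:(250,377),100:(262,552)}
X=np.array([at_z(p,f(q),5)[:2]@u for q in M.values()]); k=np.array(list(M))
a=np.polyfit(X,k,1); print("fit",a,np.polyval(a,X)-k)
for n,q in dict(tip=(268,390),tipend=(262,386),net=((238.1-180)*s,(227.3-140)*s)).items(): print(n,np.polyval(a,at_z(p,f(q),10)[:2]@u))
pose()
```

```text
fit [  1.   679.92] [-0.04  0.05 -0.1   0.04  0.04  0.    0.04 -0.04]
tip 80.33136832336163
tipend 79.89989411079353
net 81.57981232090117
t 13.825 pos [536.2 266.6  34. ] yaw 7.48 zaxis [ 0.  0. -1.] j6 0.97 F [ 3.3  4.1 -8.4] w 31.1 g 60.8
```

Emit:
arm_command(rows=[{"grip": 0,"linear": [0.3,0,1.5],"rot": [0,0,0]},{"grip": 0,"linear": [0.3,0,1.5],"rot": [0,0,0]},{"grip": 0,"linear": [0.3,0,1.5],"rot": [0,0,0]},{"grip": 0,"linear": [0.3,0,1.5],"rot": [0,0,0]}])

```text
clock: 14.32
position: [537.3, 266.7, 34.0]
ee_rot: [0.998, 0.065, 0.001, -0.001]
contact_force: [4.5, 3.0, -3.0]
gripper_width: 31.2
grasp_force: 61.5
```

Run:
```python
from h import *
np.set_printoptions(precision=2,suppress=True)
pose(); p=shot("wrist"); save(p,"w11"); u=np.array([-.9914,-.1305])
P=arm.read_state()["position"]; print("drawn",(np.array(P[:2])-[615.8,277.0])@u)
a=p["frame"][140:270,180:290,::-1]; b=p["frame"][0:130,140:250,::-1]; cv2.imwrite("pics/z11.png",cv2.resize(np.hstack([a,b]),None,fx=3.6,fy=4.6,interpolation=2))
be=edge(p,(60,200),(218,242),-1,5)
print("rule/base yaw",yaw(be),be[2],be[3])
```

```text
t 14.325 pos [537.3 266.7  34. ] yaw 7.5 zaxis [ 0.  0. -1.] j6 0.971 F [ 4.5  3.  -3. ] w 31.2 g 61.5
drawn 79.18061045528887
rule/base yaw 7.403394226240238 0.10354542378745324 124
```

View pics/z11.png

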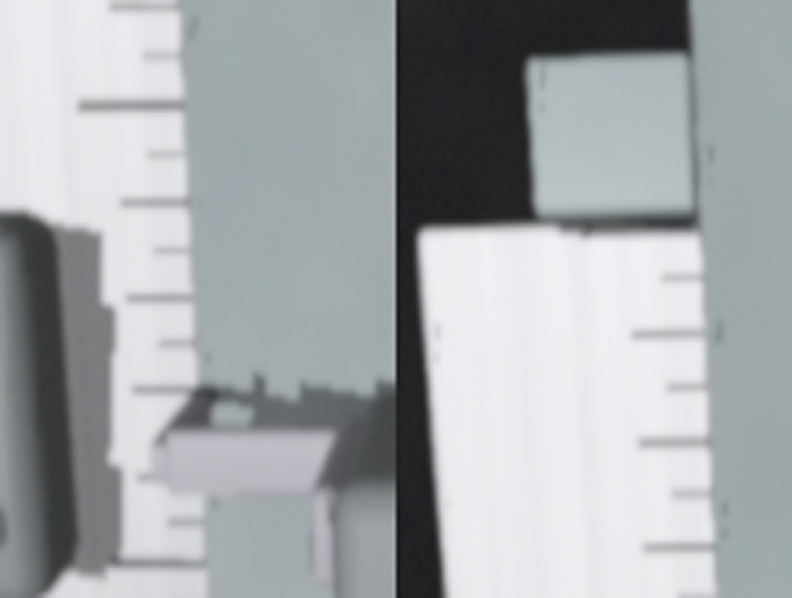

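The pointer reads about 79.1 after the vertical load was eased, so I draw out the remaining 0.9 mm. The rule still butts on the lug and lies flush.

Emit:
arm_command(rows=[{"grip": 0,"linear": [-0.9,0,0],"rot": [0,0,0]},{"grip": 0,"linear": [-0.9,0,0],"rot": [0,0,0]},{"grip": 0,"linear": [-0.9,0,0],"rot": [0,0,0]},{"grip": 0,"linear": [-0.9,0,0],"rot": [0,0,0]}])

```text
clock: 14.88
position: [536.3, 266.6, 34.0]
ee_rot: [0.998, 0.065, 0.001, -0.001]
contact_force: [5.3, 2.9, -3.0]
gripper_width: 30.8
grasp_force: 61.5
```

```bash
cat > r.py <<'E'
from h import *
np.set_printoptions(precision=2,suppress=True)
u=np.array([-.9914,-.1305])
for i in range(3):
    pose(); P=arm.read_state()["position"]; print("drawn",(np.array(P[:2])-[615.8,277.0])@u); p=shot("wrist")
save(p,"w12")
# shift of the scene relative to w10 (reading 80.3): track the rule's marks in a strip above the pointer
g=lambda f:cv2.cvtColor(f,cv2.COLOR_BGR2GRAY).astype(np.float32)
a=g(cv2.imread("pics/w10.png"));
for n in ("w11","w12"):
    b=g(cv2.imread(f"pics/{n}.png")); (dx,dy),r=cv2.phaseCorrelate(a[60:215,205:240].copy(),b[60:215,205:240].copy(),cv2.createHanningWindow((35,155),cv2.CV_32F))
    d=(at_z(p,(234.3,222+dy),5)-at_z(p,(234.3,222),5))[:2]@u; print(n,"shift px",dx,dy,"reading",80.2-d)
E
python3 r.py
```

```text
t 14.875 pos [536.3 266.6  34. ] yaw 7.5 zaxis [ 0.  0. -1.] j6 0.97 F [ 5.3  2.9 -3. ] w 30.8 g 61.5
drawn 80.1867593837257
t 14.925 pos [536.3 266.6  34. ] yaw 7.5 zaxis [ 0.  0. -1.] j6 0.97 F [ 3.9  3.1 -2.5] w 31.0 g 61.5
drawn 80.16947205824081
t 14.975 pos [536.3 266.6  34. ] yaw 7.5 zaxis [ 0.  0. -1.] j6 0.97 F [ 3.8  3.  -3.4] w 31.2 g 61.5
drawn 80.18574372901567
w11 shift px 0.21797940053141218 2.9213375333249587 reading 78.71684114802484
w12 shift px 0.07842547370179886 0.8024230120484788 reading 79.79327570298857
```

```bash
python3 -c "
from bench import job
print(job.job_done())"
```

```text
the job is handed in; nothing more can be done
None
```

The job is handed in: the rule lies flush along the base and against the lug, and the arm is held drawn out with the pointer at the 80 mm mark (79.8 mm by camera, 80.2 mm by arm position).

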